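# Free a dropped stamp from the burnishing machine's gear housing and close it up

### The arm

A 7-joint arm with a two-finger parallel gripper is mounted at the origin on the work surface. World frame = base frame: x ahead of the robot, y to its left, z up, the work surface at z = 0. Lengths are in m, angles in rad, forces in N, time in s.
With the tool pointing down it reaches from about 0.4 to 0.9 m from the base axis. Payload 5.5 kg.
Tool frame: the origin (TCP) lies at the very end of the fingers, on their centre line; the grasp point (between the pads) lies 19 mm behind it (tcp_to_grasp is the distance from the TCP to the grasp point, in m); z points along the fingers, y is the direction in which the jaws open and shut (so a half turn about z gives the same grasp; the last joint's range is limited). The gripper opens to 85 mm and grips with 20 to 120 N. Pads are 22 mm wide; open, the fingers measure 114 mm over their backs; the gripper's body (76 mm by 85 mm) begins 54 mm behind the grasp point. The pads swing forward as they close: fully open they stand 13 mm farther back than shut.
Start: joints at [1.554, 0.501, -0.427, 1.55, 0.221, 1.138, -0.21], TCP at [0.18, -0.625, 0.231] pointing down, gripper open.
Joint ranges: [-2.88, 2.88], [-0.31, 2.03], [-1.54, 1.56], [0.2, 2.42], [-1.41, 4.55], [0.19, 2.02], [-2.57, 2.57]. Speed limits (rad/s): [2.57, 2.57, 3.14, 3.14, 3.14, 3.14, 3.14].

### API

Orientations are given as a unit quaternion [x, y, z, w].
In Python, from cell import * gives the robot as it stands.
- The arm moves only by the shell command python3 -m jog 'ROWS' [OPENING] [FORCE]. ROWS is JSON, a list of rows, each an object of numbers: "x", "y", "z": the shift along the tool's x, y, z in mm; "rx", "ry", "rz": the turn, a rotation vector about the tool's x, y, z in degrees. A call has 1 to 10 rows; each row is the pose to reach, as a shift and turn from the pose measured when the call began, along the tool's axes at that moment; what a row does not reach only later rows make up. A row lasts 1/12 s, in which the tool goes at most 41.7 mm and 7.16 degrees, less where a joint would pass 70% of its speed; a pose out of reach is approached as far as the arm can. A call with a gripper value outside its range is refused whole. OPENING is the opening, from 0 (shut) to 1 (fully open), set as the call begins (- or left out, the last holds). The fingers move at their own pace and stop on an object; FORCE is the grip in N (left out, the last holds). Time passes only in rows, so rows that repeat a pose let the fingers close. It gives the time, the measured TCP pose, the force and the opening at its end, in the units of the state.
- get_state(): the state, without advancing time (a new reading comes with each control period).
- snapshot(name): name is "scene" or "top" or "wrist"; returns (picture, depth): 420x560x3 uint8, red, green, blue; 420x560 float32, m along the optical axis (not along the pixel's ray), 0 where there is no reading.
- camera_info(name): a dict with "camera_matrix" (3x3 intrinsics, pixels), "camera_from_world" (4x4, takes a point from world to camera coordinates). Camera axes: x right, y down, z forward; pixel columns grow to the right and rows downward; lengths in m; the calibration is good to about 2 mm. A picture is of the moment at which its call begins: read the wrist's pose just before it. camera_info takes no time and is no camera call; for the wrist camera it gives the pose at the moment of the call.
- sign_off(): hands the job in, once; it reports no verdict.
The state is a dict: "time": time; "qpos": joint angles; "qvel": joint speeds; "joint_torque": joint torques, N m; "tcp_pos": TCP position; "ee_rot": TCP orientation; "contact_force": force on the tool from outside, world axes, zero at the start; "torque": the same for the moment, N m; "width": finger opening in m.
Only numpy, scipy, OpenCV 4.12 (cv2) and the standard library are available. Lean on these libraries where they do the work, as an engineer would, in place of code of your own. Each camera call takes 0.05 s, during which the arm holds its last target. There are 200 camera calls.

### The job

A steel leather stamp has dropped into the gear housing of the edge-burnishing machine. Lift the orange cover off its two pins and park it level on the narrow wooden rest, lay the stamp flat in the empty compartment of the tool tray, then set the cover fully home on its pins again, never dropping the cover and leaving everything else where it is. Only once the cover is home and let go, press the green start button right down and let it up.

Things in the scene. Friction and masses are not known exactly. Their poses are not given: they have to be found in the camera images.
- housing: green open-topped gear housing, fixed: 190 (x) x 140 (y), rim 52 mm high; origin under its middle at bench level. Two upright pins on the rim at x = -79 and +79, y = 0: 8 mm across, 14 mm tall, conical tips. Opening 134 (x) x 124 mm (y), floor of flat gears 15 mm above the bench. At its +x end from x = 107 mm: a motor (52 mm high) with wooden wheel, and the start button's console
- cover: loose orange cover plate, 190 (x) x 140 (y) x 6 mm, 0.3 kg, with two 14 mm through holes at x = -79 and +79, y = 0 (same either way round). Origin at the centre of its underside, z up. On top a black bridge handle: bar 72 mm along x, 14 mm wide in y, 24 to 38 mm above the origin, centred. At the start it sits on the housing's pins, underside on the rim
- stamp: leather stamp of grey steel with two red bands: square bar 75 (x) x 14 x 14 mm, 90 g, origin at its centre, lying flat on the floor inside the housing, under the cover.
- rest: narrow wooden rest fixed to the bench: block with a cork top 160 mm along x and 40 mm along y, top 60 mm high, on a foot 170 x 60 mm and 12 mm thick; origin under its middle, at bench level. It may stand left or right of the machine.
- tray: low wooden tool tray fixed to the bench, 130 (x) x 180 (y) x 25 mm high, walls and floor 5 mm, parted by one wall at y = 0 into two compartments of 120 x 83 mm. Origin under its centre. The compartment on its +y side is empty, the one on its -y side holds two brass stamps.
- start (a joint): travel of the green start button: 0 up, 0.006 m fully down; springs back, about 5 N to press down
- start_top (a point): centre of the top of the green start button (28 mm across) on the grey console at the housing's +x end; it is pressed straight down
- stamp_b: a bystander stamp of brass with black bands, 85 x 14 x 14 mm, lying in the tray's other compartment; origin at its centre
- stamp_c: a bystander stamp of brass with black bands, 70 x 14 x 14 mm, lying in the tray's other compartment; origin at its centre
- mallet: bystander: mallet with wooden handle and black head, 250 mm long, lying on the bench
- glue: bystander: white glue jar, 52 mm across, 85 mm tall; origin under its centre
- awl: bystander: awl with dark wooden handle, 150 mm long, lying on the bench
- dye: bystander: amber dye jar with black cap, 40 mm across, 60 mm tall; origin under its centre
There are look-alikes about, which are no part of the job. What is shaped like the tray but blue is not meant.

How it is judged:
By the outcome, as a careful person would: the job done as asked, in the order asked, and still so for the second after the job is handed in, with the robot touching nothing.
It also fails if it takes over 72 s, if anything falls off the work surface, if the arm or the gripper's body presses on something with over 40 N, if the wrist force passes 120 N, or if a joint passes its speed limit or range.

## Working session

There is one attempt and no reset: what is moved stays moved. The work goes in short steps, Python scripts to look and compute and a shell command to move; the robot and the scene stay as the last step left them, time stands still between calls to the robot, and variables do not carry over. Pictures are saved under pics/ and viewed, about 8 in all and at most 12, crops included, and the job is handed in when it is done.

```bash
ls; mkdir -p pics; python3 - <<'E'
from cell import *
import cv2,numpy as np
s=get_state();print(s)
for n in ["scene","top"]:
    p,d=snapshot(n);cv2.imwrite(f"pics/{n}0.png",p[:,:,::-1]);np.savez(f"pics/{n}0.npz",p=p,d=d,**camera_info(n))
    print(n,camera_info(n))
E
```

```text
pics
{'time': 0.0, 'qpos': array([ 1.55415662,  0.50183564, -0.4268032 ,  1.55146392,  0.2207915 ,
        1.13830642, -0.21031091]), 'qvel': array([-1.90777018e-05,  8.91739283e-04, -3.25708433e-04, -1.58225167e-04,
        3.37811104e-04,  8.96378060e-04,  1.42417299e-03]), 'joint_torque': array([-5.60735789e-04, -5.69516587e+01, -5.81647888e+00, -2.80939919e+01,
        1.07608672e-02,  1.20443033e-02, -3.38051294e-06]), 'tcp_pos': array([ 0.17930347, -0.62404846,  0.23026228]), 'ee_rot': array([ 9.90222960e-01,  1.39490261e-01, -1.00175905e-04, -9.73191616e-04]), 'contact_force': array([ 0.03315022, -1.14029388, -0.08105403]), 'torque': array([ 0.034912  , -0.01130424, -0.00766874]), 'width': 0.08563956590421347}
scene {'camera_matrix': array([[414.44449701,   0.        , 281.74299138],
       [  0.        , 414.44449701, 213.48188498],
       [  0.        ,   0.        ,   1.        ]]), 'camera_from_world': array([[ 0.57382705,  0.81874103,  0.0196378 , -0.26956489],
       [ 0.63068519, -0.4264744 , -0.6483485 , -0.26190154],
       [-0.5224545 ,  0.38442518, -0.76109039,  1.66053853],
       [ 0.        ,  0.        ,  0.        ,  1.        ]])}
top {'camera_matrix': array([[396.00145457,   0.        , 286.20903924],
       [  0.        , 396.00145457, 214.44829157],
       [  0.        ,   0.        ,   1.        ]]), 'camera_from_world': array([[ 0.01839889, -0.99922615,  0.03476454, -0.02357405],
       [-0.98135534, -0.02470137, -0.19060835,  0.45087568],
       [ 0.19131958, -0.03060939, -0.9810504 ,  1.0742848 ],
       [ 0.        ,  0.        ,  0.        ,  1.        ]])}
```

View pics/top0.png

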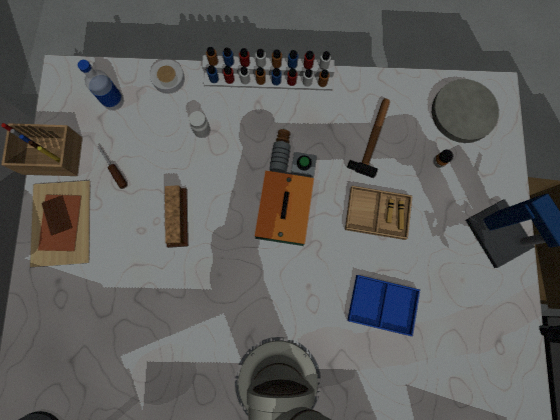

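View pics/scene0.png

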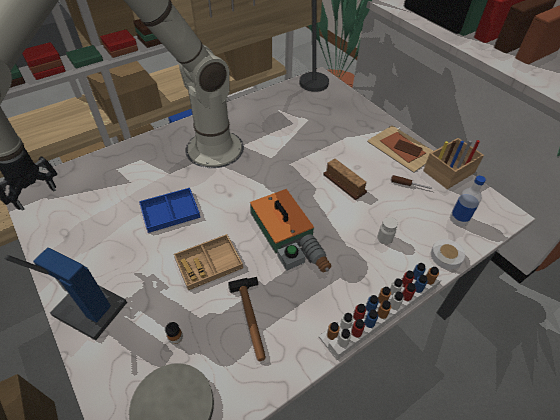

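The top view shows the orange cover at (286,207) with motor at (281,150) and green button at (303,161). Candidates:
- **Tray:** wooden with brass stamps (378,210), or blue (384,303). I choose the wooden one; its empty half is at (361,210).
- **Rest:** cork-topped block (175,215), or board with leather (60,222), or pen box (42,150). I choose the narrow block.
- **Start button:** green (303,161).
- **Stamp:** hidden under the cover. The brass ones at (395,210) are bystanders.

```bash
cat > h.py <<'E'
import cv2,numpy as np
from scipy.spatial.transform import Rotation as R
def cloud(d,K,T):
    v,u=np.indices(d.shape);P=np.stack([(u-K[0,2])/K[0,0]*d,(v-K[1,2])/K[1,1]*d,d],-1)
    return (P-T[:3,3])@T[:3,:3]
def ray(uv,z,K,T):
    uv=np.atleast_2d(uv).astype(float);r=np.c_[uv,np.ones(len(uv))]@np.linalg.inv(K).T@T[:3,:3]
    c=-T[:3,:3].T@T[:3,3];return c+r*((z-c[2])/r[:,2])[:,None]
def rect(mask,z,K,T):
    """min-area rectangle of largest blob of mask, cast on plane z -> centre, sizes(long,short), long-axis yaw deg"""
    cs,_=cv2.findContours(mask.astype(np.uint8),cv2.RETR_EXTERNAL,cv2.CHAIN_APPROX_NONE);c=max(cs,key=cv2.contourArea)[:,0]
    p=ray(c,z,K,T)[:,:2];r=cv2.minAreaRect((p*1000).astype(np.float32));b=cv2.boxPoints(r)
    e=[b[1]-b[0],b[2]-b[1]];e=max(e,key=np.linalg.norm);a=np.degrees(np.arctan2(e[1],e[0]))
    return np.round(r[0],1),np.round(sorted(r[1])[::-1],1),round((a+90)%180-90,2)
def hsv(p): return cv2.cvtColor(p,cv2.COLOR_RGB2HSV).astype(int)
E
python3 - <<'E'
from h import *
for n in ["top","scene"]:
    f=np.load(f"pics/{n}0.npz");p,d,K,T=f["p"],f["d"],f["camera_matrix"],f["camera_from_world"]
    h=hsv(p);C=cloud(d,K,T);X=C[...,0];Y=C[...,1];Z=C[...,2]
    orange=(h[...,0]<16)&(h[...,1]>170)&(h[...,2]>90)&(abs(X-.55)<.2)&(abs(Y)<.15)
    orange=cv2.morphologyEx(orange.astype(np.uint8),cv2.MORPH_CLOSE,np.ones((5,5)))
    print(n,"cover",rect(orange,.058,K,T),"z",np.median(Z[orange>0]))
    m=(Z>.08)&(abs(X-.5)<.2)&(abs(Y)<.15)&(cv2.dilate(orange,np.ones((9,9)))>0)&(h[...,2]<70)
    if m.any(): print(" handle",rect(m,.096,K,T),np.percentile(Z[m],[5,50,95]))
    g=(h[...,0]>45)&(h[...,0]<80)&(h[...,1]>140)&(h[...,2]>60)&(Z>.02)&(X>.5)&(abs(Y)<.2)&(orange==0)
    print(" green px",g.sum())
    for name,cx,(zl,zh) in [("button",(303,161) if n=="top" else (291,251),None or (0,.2))]:
        u,v=cx;print(" ",name,C[v-3:v+4,u-3:u+4].reshape(-1,3).mean(0),C[v,u])
        bm=np.zeros(g.shape,bool);bm[v-12:v+13,u-14:u+15]=1;bm&=(h[...,0]>45)&(h[...,0]<80)&(h[...,1]>120);
        if bm.any():print("  zmed",np.median(Z[bm]),rect(bm,np.median(Z[bm]),K,T))
    # rest: top surface at 60mm
    u,v=(175,215) if n=="top" else (345,180)
    c=C[v,u];print(" rest pt",c)
    m=(abs(Z-.06)<.012)&(np.hypot(X-c[0],Y-c[1])<.13);print(" rest",rect(m,.06,K,T),np.median(Z[m]))
    u,v=(378,211) if n=="top" else (208,260)
    c=C[v,u];m=(Z>.012)&(Z<.05)&(np.hypot(X-c[0],Y-c[1])<.15)
    print(" tray pt",c,rect(m,.025,K,T))
    if n=="top":
        cv2.imwrite("pics/a.png",cv2.resize(p[120:260,150:430,::-1],None,fx=2.8,fy=2.8,interpolation=cv2.INTER_CUBIC))
E
```

```text
top cover (array([471.9,  -7. ]), array([189.7, 136.8]), np.float32(-7.3)) z 0.060449129873122065
 handle (array([469.5,  -7.3]), array([73.2, 12.4]), np.float32(-7.3)) [0.08803014 0.09191942 0.09515341]
 green px 50
  button [ 0.60450321 -0.05830711  0.06171579] [ 0.60330659 -0.05805919  0.06521722]
  zmed 0.06127727424712259 (array([602.7, -59.1]), array([34. , 29.9]), np.float32(-53.21))
 rest pt [0.43872386 0.29284468 0.06075235]
 rest (array([442.4, 298.9]), array([162.2,  43.3]), np.float32(4.36)) 0.06218049465990606
 tray pt [ 0.47193468 -0.28060769  0.0245397 ] (array([ 469., -283.]), array([182.4, 132.8]), np.float32(81.82))
scene cover (array([473.1,  -8.3]), array([191.5, 140.1]), np.float32(-7.42)) z 0.05869590175689922
 handle (array([479.4, -13. ]), array([75.6, 16.2]), np.float32(-6.25)) [0.08371751 0.08960607 0.09349004]
 green px 11
  button [ 0.62376695 -0.07591378  0.07864531] [ 0.61483279 -0.06865664  0.06262954]
  zmed 0.05898157228256461 (array([609.1, -62.3]), array([27.9, 26.3]), np.float32(55.76))
 rest pt [0.46079062 0.28406411 0.04379882]
 rest (array([445.8, 295.9]), array([167.1,  53.1]), np.float32(4.82)) 0.060290599210908416
 tray pt [ 0.47220775 -0.28281991  0.01783597] (array([ 475.4, -284.2]), array([180.6, 139.4]), np.float32(81.58))
```

View pics/a.png

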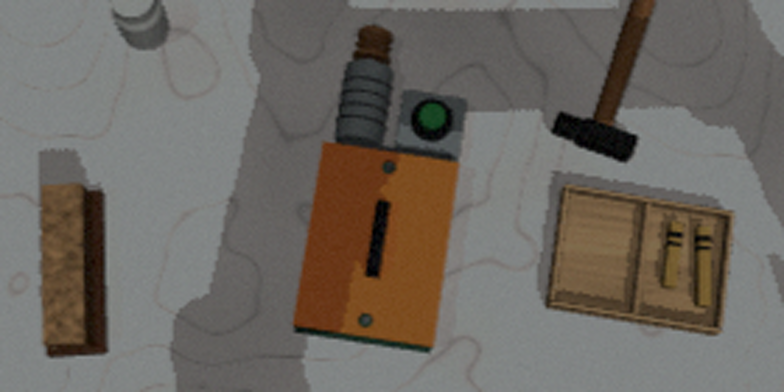

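The crop confirms the choices: cover with handle at crop (377,238), pin tips at (388,167) and (365,320), and button at (432,117). The rest is at (63,268), and the empty half of the tray is on the left at (597,247), with brass stamps on the right.

```bash
cat >> h.py <<'E'
def go(x,y,z,yaw):
    """row (mm,deg, tool axes) to TCP x,y,z mm with tool down, tool x axis at world yaw deg"""
    from cell import get_state
    s=get_state();r=R.from_quat(s["ee_rot"]);t=R.from_euler("zx",[yaw,180],degrees=True)
    d=r.inv().apply(np.array([x,y,z])-s["tcp_pos"]*1000);w=np.degrees((r.inv()*t).as_rotvec())
    print("go",np.round([x,y,z,yaw],1),"-> xyz",np.round(d,1),"rot",np.round(w,2),"|",np.round(np.linalg.norm(d)/41.7,1),np.round(np.linalg.norm(w)/7.16,1),"rows")
E
python3 -c "
from h import *
go(472,-7.5,230,-7.3);go(472,-7.5,120,-7.3)"
```

```text
go [472.   -7.5 230.   -7.3] -> xyz [ 451.6 -511.8    1.3] rot [-0.1   0.    8.73] | 16.4 1.2 rows
go [472.   -7.5 120.   -7.3] -> xyz [ 451.6 -511.6  111.3] rot [-0.1   0.    8.73] | 16.6 1.2 rows
```

```bash
sed -i 's/"zx"/"ZX"/' h.py; python3 -c "
from h import *
go(472,-7.5,230,-7.3);go(472,-7.5,120,-7.3)"
```

```text
go [472.   -7.5 230.   -7.3] -> xyz [ 451.6 -511.8    1.3] rot [-1.000e-01  2.000e-02  2.333e+01] | 16.4 3.3 rows
go [472.   -7.5 120.   -7.3] -> xyz [ 451.6 -511.6  111.3] rot [-1.000e-01  2.000e-02  2.333e+01] | 16.6 3.3 rows
```

```bash
python3 -m jog '[{"x":270,"y":-306,"z":0,"rz":23.3},{"x":270,"y":-306,"z":0,"rz":23.3},{"x":270,"y":-306,"z":0,"rz":23.3},{"x":270,"y":-306,"z":0,"rz":23.3},{"x":270,"y":-306,"z":0,"rz":23.3},{"x":451.6,"y":-511.8,"z":0,"rz":23.3},{"x":451.6,"y":-511.8,"z":0,"rz":23.3},{"x":451.6,"y":-511.8,"z":0,"rz":23.3},{"x":451.6,"y":-511.8,"z":0,"rz":23.3},{"x":451.6,"y":-511.8,"z":0,"rz":23.3}]' 1 80; python3 -c "
from h import *
go(472,-7.5,230,-7.3);go(472,-7.5,170,-7.3)"
```

```text
go [472.   -7.5 230.   -7.3] -> xyz [ 451.6 -511.8    1.3] rot [-1.000e-01  2.000e-02  2.333e+01] | 16.4 3.3 rows
go [472.   -7.5 170.   -7.3] -> xyz [ 451.6 -511.7   61.3] rot [-1.000e-01  2.000e-02  2.333e+01] | 16.4 3.3 rowsinvalid input at $[0]: expected keys x, y, z, rx, ry, rz
```

```bash
python3 -m jog '[{"x":451,"y":-511,"z":0,"rx":0,"ry":0,"rz":23},{"x":451,"y":-511,"z":0,"rx":0,"ry":0,"rz":23},{"x":451,"y":-511,"z":0,"rx":0,"ry":0,"rz":23},{"x":451,"y":-511,"z":0,"rx":0,"ry":0,"rz":23},{"x":451,"y":-511,"z":0,"rx":0,"ry":0,"rz":23},{"x":451,"y":-511,"z":0,"rx":0,"ry":0,"rz":23},{"x":451,"y":-511,"z":0,"rx":0,"ry":0,"rz":23},{"x":451,"y":-511,"z":0,"rx":0,"ry":0,"rz":23}]' 1 80; python3 -c "
from h import *
go(472,-7.5,230,-7.3);go(472,-7.5,150,-7.3)"
```

```text
time: 0.77
tcp_pos: [0.3225, -0.3214, 0.2311]
ee_rot: [0.998, -0.061, -0.001, -0.001]
contact_force: [1.5, 0.2, -0.1]
width: 0.0853
go [472.   -7.5 230.   -7.3] -> xyz [ 110.3 -329.7    1.5] rot [-0.09  0.06  0.33] | 8.3 0.0 rows
go [472.   -7.5 150.   -7.3] -> xyz [ 110.4 -329.6   81.5] rot [-0.09  0.06  0.33] | 8.6 0.0 rows
```

```bash
python3 -m jog '[{"x":110.3,"y":-329.7,"z":60,"rx":0,"ry":0,"rz":0.3},{"x":110.3,"y":-329.7,"z":60,"rx":0,"ry":0,"rz":0.3},{"x":110.3,"y":-329.7,"z":60,"rx":0,"ry":0,"rz":0.3},{"x":110.3,"y":-329.7,"z":60,"rx":0,"ry":0,"rz":0.3},{"x":110.3,"y":-329.7,"z":60,"rx":0,"ry":0,"rz":0.3},{"x":110.3,"y":-329.7,"z":60,"rx":0,"ry":0,"rz":0.3},{"x":110.3,"y":-329.7,"z":60,"rx":0,"ry":0,"rz":0.3},{"x":110.3,"y":-329.7,"z":60,"rx":0,"ry":0,"rz":0.3},{"x":110.3,"y":-329.7,"z":60,"rx":0,"ry":0,"rz":0.3},{"x":110.3,"y":-329.7,"z":60,"rx":0,"ry":0,"rz":0.3}]'; python3 - <<'E'
from h import *
from cell import *
go(472,-7.5,170,-7.3)
I=camera_info("wrist");p,d=snapshot("wrist");cv2.imwrite("pics/w1.png",p[:,:,::-1]);K,T=I["camera_matrix"],I["camera_from_world"]
np.savez("pics/w1.npz",p=p,d=d,K=K,T=T);h=hsv(p);C=cloud(d,K,T);Z=C[...,2]
o=((h[...,0]<16)&(h[...,1]>170)).astype(np.uint8);o=cv2.morphologyEx(o,cv2.MORPH_CLOSE,np.ones((25,25)))
print("cover",rect(o,.058,K,T),np.median(Z[o>0]))
m=(Z>.08)&(Z<.105)&(h[...,2]<80)&(o>0)
if m.any(): print("handle",rect(m,.090,K,T),np.percentile(Z[m],[5,50,95]))
E
```

```text
time: 1.6
tcp_pos: [0.4731, -0.0013, 0.1711]
ee_rot: [0.998, -0.059, -0.0, -0.003]
contact_force: [0.9, -0.0, 0.1]
width: 0.0854
go [472.   -7.5 170.   -7.3] -> xyz [-0.4  6.3  1.1] rot [-0.3   0.05  0.49] | 0.2 0.1 rows
cover (array([474. ,  -7.4]), array([189.7, 139.4]), np.float32(-7.37)) 0.05805782231349117
handle (array([475.4,  -7.7]), array([72.7, 13.4]), np.float32(-6.81)) [0.0886206  0.09006372 0.09121057]
```

View pics/w1.png

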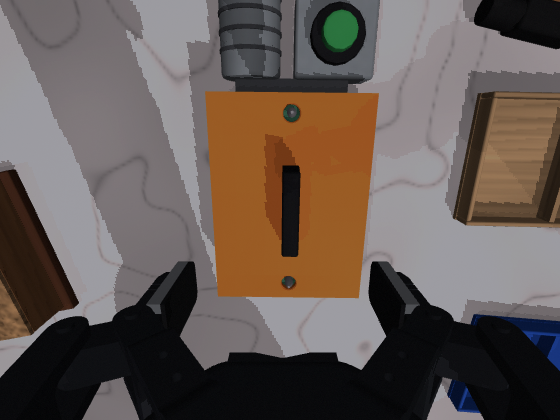

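Wrist view: cover with handle at (291,211), pin tips at (291,113) and (288,283), button at (341,31). This agrees with the fixed cameras.

```bash
python3 - <<'E'
from h import *
f=np.load("pics/w1.npz");K,T=f["K"],f["T"];C=cloud(f["d"],K,T);h=hsv(f["p"])
print("pins",ray([(291,113),(288,283)],.064,K,T).round(4))
m=(h[...,0]>45)&(h[...,0]<80)&(h[...,1]>130);m[95:]=0;z=np.median(C[...,2][m]);print("button",z,rect(m,z,K,T))
go(474,-7.5,120,-7.4);go(474,-7.5,65,-7.4)
E
```

```text
pins [[ 0.552  -0.0172  0.064 ]
 [ 0.3986  0.0026  0.064 ]]
button 0.05978693694291 (array([606.4, -60.3]), array([28.4, 27.1]), np.float32(-29.36))
go [474.   -7.5 120.   -7.4] -> xyz [ 2.4  3.2 51. ] rot [-0.19  0.12  0.46] | 1.2 0.1 rows
go [474.   -7.5  65.   -7.4] -> xyz [  2.5   3.4 106. ] rot [-0.19  0.12  0.46] | 2.5 0.1 rows
```

```bash
python3 -m jog '[{"x":2.5,"y":3.2,"z":35,"rx":0,"ry":0,"rz":0.4},{"x":2.5,"y":3.2,"z":70,"rx":0,"ry":0,"rz":0.4},{"x":2.5,"y":3.2,"z":95,"rx":0,"ry":0,"rz":0.4},{"x":2.5,"y":3.2,"z":105,"rx":0,"ry":0,"rz":0.4},{"x":2.5,"y":3.2,"z":105,"rx":0,"ry":0,"rz":0.4},{"x":2.5,"y":3.2,"z":105,"rx":0,"ry":0,"rz":0.4},{"x":2.5,"y":3.2,"z":105,"rx":0,"ry":0,"rz":0.4}]'; python3 -c "
from h import *
go(474.5,-7.4,65,-7.4)"
```

```text
time: 2.23
tcp_pos: [0.4753, -0.0077, 0.0674]
ee_rot: [0.998, -0.064, 0.0, -0.002]
contact_force: [-0.0, -0.1, 1.2]
width: 0.0853
go [474.5  -7.4  65.   -7.4] -> xyz [-0.8 -0.2  2.4] rot [-0.18 -0.02  0.02] | 0.1 0.0 rows
```

```bash
python3 -m jog '[{"x":-0.5,"y":0,"z":2,"rx":0,"ry":0,"rz":0},{"x":-0.5,"y":0,"z":2,"rx":0,"ry":0,"rz":0},{"x":-0.5,"y":0,"z":2,"rx":0,"ry":0,"rz":0},{"x":-0.5,"y":0,"z":2,"rx":0,"ry":0,"rz":0},{"x":-0.5,"y":0,"z":2,"rx":0,"ry":0,"rz":0},{"x":-0.5,"y":0,"z":2,"rx":0,"ry":0,"rz":0},{"x":-0.5,"y":0,"z":2,"rx":0,"ry":0,"rz":0},{"x":-0.5,"y":0,"z":2,"rx":0,"ry":0,"rz":0}]' 0 90; python3 -c "
from h import *
go(474.5,-7.4,65,-7.4)"
```

```text
time: 2.9
tcp_pos: [0.4749, -0.0076, 0.0659]
ee_rot: [0.998, -0.064, 0.0, -0.001]
contact_force: [-1.6, 0.0, 5.7]
width: 0.0124
go [474.5  -7.4  65.   -7.4] -> xyz [-0.5 -0.2  0.9] rot [-0.16 -0.03  0.03] | 0.0 0.0 rows
```

```bash
python3 -c "
from cell import *
import pickle;pickle.dump(get_state(),open('home.pkl','wb'))"
python3 -m jog '[{"x":0,"y":0,"z":-8,"rx":0,"ry":0,"rz":0},{"x":0,"y":0,"z":-16,"rx":0,"ry":0,"rz":0},{"x":0,"y":0,"z":-26,"rx":0,"ry":0,"rz":0},{"x":0,"y":0,"z":-45,"rx":0,"ry":0,"rz":0},{"x":0,"y":0,"z":-70,"rx":0,"ry":0,"rz":0},{"x":0,"y":0,"z":-85,"rx":0,"ry":0,"rz":0},{"x":0,"y":0,"z":-90,"rx":0,"ry":0,"rz":0}]'; python3 -c "
from h import *
go(444,297.5,155,4.6)
from cell import *
I=camera_info('wrist');p,d=snapshot('wrist');np.savez('pics/w2.npz',p=p,d=d,K=I['camera_matrix'],T=I['camera_from_world']);cv2.imwrite('pics/w2.png',p[:,:,::-1])"
```

```text
time: 3.48
tcp_pos: [0.4766, -0.0077, 0.1589]
ee_rot: [0.998, -0.064, 0.003, -0.001]
contact_force: [-0.0, -0.4, -2.8]
width: 0.0123
go [444.  297.5 155.    4.6] -> xyz [ -71.4 -298.5    4.4] rot [ -0.12  -0.31 -11.96] | 7.4 1.7 rows
```

View pics/w2.png

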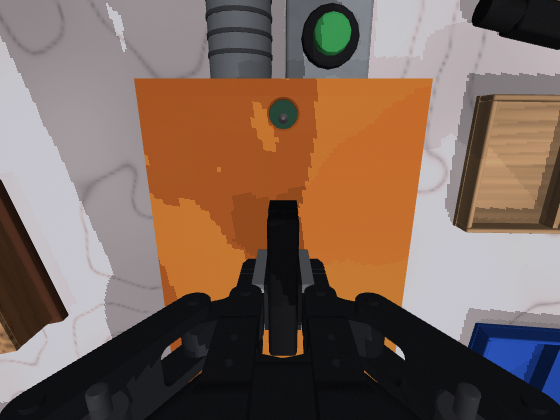

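Cover held centrally, with the pin visible through the hole at (283,113).

```bash
cat > tilt.py <<'E'
from h import *
import sys
f=np.load(sys.argv[1]);h=hsv(f["p"]);C=cloud(f["d"],f["K"],f["T"])
o=((h[...,0]<18)&(h[...,1]>170)&(h[...,2]>80)).astype(np.uint8);o=cv2.erode(o,np.ones((7,7)))>0
P=C[o];m=abs(P[:,2]-np.median(P[:,2]))<.02;P=P[m]
A=np.c_[P[:,:2]-P[:,:2].mean(0),np.ones(len(P))];k=np.linalg.lstsq(A,P[:,2],rcond=None)[0]
print("cover z mean",k[2].round(4),"slope deg x,y",np.degrees(k[:2]).round(2))
E
python3 tilt.py pics/w2.npz
python3 -m jog '[{"x":-71.5,"y":-298.5,"z":0,"rx":0,"ry":-0.3,"rz":-11.8},{"x":-71.5,"y":-298.5,"z":0,"rx":0,"ry":-0.3,"rz":-11.8},{"x":-71.5,"y":-298.5,"z":0,"rx":0,"ry":-0.3,"rz":-11.8},{"x":-71.5,"y":-298.5,"z":0,"rx":0,"ry":-0.3,"rz":-11.8},{"x":-71.5,"y":-298.5,"z":0,"rx":0,"ry":-0.3,"rz":-11.8},{"x":-71.5,"y":-298.5,"z":0,"rx":0,"ry":-0.3,"rz":-11.8},{"x":-71.5,"y":-298.5,"z":0,"rx":0,"ry":-0.3,"rz":-11.8},{"x":-71.5,"y":-298.5,"z":0,"rx":0,"ry":-0.3,"rz":-11.8},{"x":-71.5,"y":-298.5,"z":0,"rx":0,"ry":-0.3,"rz":-11.8},{"x":-71.5,"y":-298.5,"z":0,"rx":0,"ry":-0.3,"rz":-11.8}]'; python3 -c "
from h import *
from cell import *
I=camera_info('wrist');p,d=snapshot('wrist');np.savez('pics/w3.npz',p=p,d=d,K=I['camera_matrix'],T=I['camera_from_world'])
go(445,298,90,4.4);go(445,298,74,4.4)"; python3 tilt.py pics/w3.npz
```

```text
cover z mean 0.1513 slope deg x,y [ 0.21 -0.09]
time: 4.37
tcp_pos: [0.4426, 0.298, 0.1579]
ee_rot: [0.999, 0.04, -0.001, -0.001]
contact_force: [0.4, -1.1, -3.0]
width: 0.0122
go [445.  298.   90.    4.4] -> xyz [ 2.  -1.5 67.8] rot [-0.01  0.1   0.06] | 1.6 0.0 rows
go [445.  298.   74.    4.4] -> xyz [ 2.1 -1.5 83.8] rot [-0.01  0.1   0.06] | 2.0 0.0 rows
cover z mean 0.15 slope deg x,y [-0.18 -0.09]
```

```bash
python3 -m jog '[{"x":2,"y":-1,"z":35,"rx":0,"ry":0.1,"rz":0},{"x":2,"y":-1,"z":60,"rx":0,"ry":0.1,"rz":0},{"x":2,"y":-1,"z":74,"rx":0,"ry":0.1,"rz":0},{"x":2,"y":-1,"z":80,"rx":0,"ry":0.1,"rz":0},{"x":2,"y":-1,"z":82,"rx":0,"ry":0.1,"rz":0},{"x":2,"y":-1,"z":84,"rx":0,"ry":0.1,"rz":0},{"x":2,"y":-1,"z":85,"rx":0,"ry":0.1,"rz":0},{"x":2,"y":-1,"z":85,"rx":0,"ry":0.1,"rz":0}]'; python3 -c "
from h import *
go(445,298,74,4.4)"
```

```text
time: 5.08
tcp_pos: [0.4458, 0.2971, 0.074]
ee_rot: [0.999, 0.038, 0.001, -0.0]
contact_force: [-0.2, -0.1, -2.0]
width: 0.0122
go [445.  298.   74.    4.4] -> xyz [-0.8 -1.   0. ] rot [ 0.  -0.1  0. ] | 0.0 0.0 rows
```

```bash
python3 -m jog '[{"x":0,"y":0,"z":1.5,"rx":0,"ry":0,"rz":0},{"x":0,"y":0,"z":2,"rx":0,"ry":0,"rz":0},{"x":0,"y":0,"z":2,"rx":0,"ry":0,"rz":0}]'
```

```text
time: 5.33
tcp_pos: [0.4462, 0.2973, 0.0739]
ee_rot: [0.999, 0.038, 0.002, 0.0]
contact_force: [-4.3, -3.9, 12.2]
width: 0.0125
```

```bash
python3 -m jog '[{"x":0,"y":0,"z":0,"rx":0,"ry":0,"rz":0},{"x":0,"y":0,"z":0,"rx":0,"ry":0,"rz":0},{"x":0,"y":0,"z":0,"rx":0,"ry":0,"rz":0},{"x":0,"y":0,"z":0,"rx":0,"ry":0,"rz":0},{"x":0,"y":0,"z":-10,"rx":0,"ry":0,"rz":0},{"x":0,"y":0,"z":-30,"rx":0,"ry":0,"rz":0},{"x":0,"y":0,"z":-60,"rx":0,"ry":0,"rz":0},{"x":0,"y":0,"z":-95,"rx":0,"ry":0,"rz":0},{"x":0,"y":0,"z":-100,"rx":0,"ry":0,"rz":0}]' 0.6 80; python3 - <<'E'
from h import *
from cell import *
I=camera_info('wrist');p,d=snapshot('wrist');np.savez('pics/w4.npz',p=p,d=d,K=I['camera_matrix'],T=I['camera_from_world'])
K,T=I['camera_matrix'],I['camera_from_world'];h=hsv(p);o=((h[...,0]<16)&(h[...,1]>170)).astype(np.uint8);o=cv2.morphologyEx(o,cv2.MORPH_CLOSE,np.ones((25,25)))
print("cover",rect(o,.066,K,T))
C=cloud(d,K,T);m=(C[...,2]>.09)&(C[...,2]<.11)&(h[...,2]<80)&(o>0);print("handle",rect(m,.098,K,T))
p,d=snapshot('top');I=camera_info('top');K,T=I['camera_matrix'],I['camera_from_world']
np.savez('pics/top1.npz',p=p,d=d,K=K,T=T);h=hsv(p);C=cloud(d,K,T)
a=cv2.resize(p[150:280,150:430,::-1],None,fx=2.8,fy=2.8,interpolation=cv2.INTER_CUBIC)
cv2.imwrite("pics/top1.png",a);go(474,-7.4,240,-7)
E
python3 tilt.py pics/w4.npz
```

```text
time: 6.08
tcp_pos: [0.4482, 0.3002, 0.1798]
ee_rot: [0.999, 0.039, 0.005, -0.002]
contact_force: [1.3, 1.9, 0.7]
width: 0.0511
cover (array([444.9, 296.5]), array([189. , 139.6]), np.float32(4.41))
handle (array([446.3, 296.7]), array([72. , 13.5]), np.float32(4.22))
go [474.   -7.4 240.   -7. ] -> xyz [  3.7 306.9 -64. ] rot [-0.13 -0.43 11.39] | 7.5 1.6 rows
cover z mean 0.0662 slope deg x,y [-0.07 -0.05]
```

View pics/top1.png

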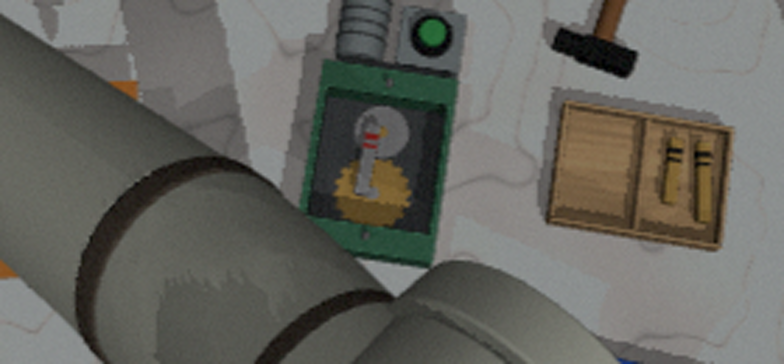

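The cover lies level on the rest (slopes under 0.1°). The stamp, with red bands, is in the housing at crop (368,158), roughly along x.

```bash
python3 -m jog '[{"x":-10,"y":307,"z":-55,"rx":0,"ry":0,"rz":11.3},{"x":-10,"y":307,"z":-55,"rx":0,"ry":0,"rz":11.3},{"x":-10,"y":307,"z":-55,"rx":0,"ry":0,"rz":11.3},{"x":-10,"y":307,"z":-55,"rx":0,"ry":0,"rz":11.3},{"x":-10,"y":307,"z":-55,"rx":0,"ry":0,"rz":11.3},{"x":-10,"y":307,"z":-55,"rx":0,"ry":0,"rz":11.3},{"x":-10,"y":307,"z":-55,"rx":0,"ry":0,"rz":11.3},{"x":-10,"y":307,"z":-55,"rx":0,"ry":0,"rz":11.3},{"x":-10,"y":307,"z":-55,"rx":0,"ry":0,"rz":11.3},{"x":-10,"y":307,"z":-55,"rx":0,"ry":0,"rz":11.3}]' 0.6; python3 - <<'E'
from h import *
from cell import *
I=camera_info('wrist');p,d=snapshot('wrist');K,T=I['camera_matrix'],I['camera_from_world'];np.savez('pics/w5.npz',p=p,d=d,K=K,T=T)
cv2.imwrite('pics/w5.png',p[:,:,::-1])
h=hsv(p);C=cloud(d,K,T);X,Y,Z=C[...,0],C[...,1],C[...,2]
m=(Z>.0225)&(Z<.036)&(np.hypot(X-.475,Y+.007)<.058)
m=cv2.morphologyEx(m.astype(np.uint8),cv2.MORPH_OPEN,np.ones((3,3)))
cv2.imwrite('pics/m5.png',m*255);print(m.sum(),rect(m,.027,K,T),np.percentile(Z[m>0],[5,50,95]))
E
```

```text
time: 7.02
tcp_pos: [0.4597, -0.0101, 0.23]
ee_rot: [0.998, -0.062, 0.003, -0.001]
contact_force: [-0.3, 0.7, 0.2]
width: 0.0513
759 (array([480. ,   1.7]), array([74.6, 14.3]), np.float32(-9.38)) [0.02780516 0.0291275  0.03034572]
```

View pics/w5.png

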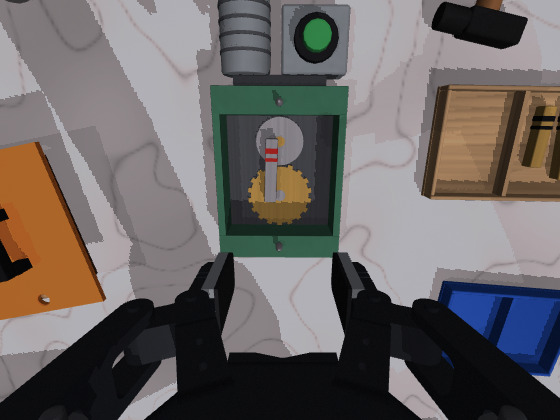

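Stamp at (271,170), lying flat, with red bands at (271,155). The empty tray compartment is at (475,140).

```bash
python3 - <<'E'
from h import *
f=np.load('pics/w5.npz');print("tray left corners, divider ends",ray([(438,86),(427,198),(523,90),(502,195)],.025,f["K"],f["T"])[:,:2].round(4).tolist())
go(480,1.7,90,-9.4);go(480,1.7,17,-9.4)
E
```

```text
tray left corners, divider ends [[0.549, -0.1919], [0.4231, -0.1821], [0.5334, -0.2842], [0.4157, -0.2719]]
go [480.    1.7  90.   -9.4] -> xyz [ 18.2 -12.1 140.1] rot [-0.2  -0.31  2.44] | 3.4 0.3 rows
go [480.    1.7  17.   -9.4] -> xyz [ 17.8 -11.8 213.1] rot [-0.2  -0.31  2.44] | 5.1 0.3 rows
```

```bash
python3 -m jog '[{"x":18,"y":-12,"z":30,"rx":-0.2,"ry":-0.3,"rz":2.4},{"x":18,"y":-12,"z":70,"rx":-0.2,"ry":-0.3,"rz":2.4},{"x":18,"y":-12,"z":110,"rx":-0.2,"ry":-0.3,"rz":2.4},{"x":18,"y":-12,"z":130,"rx":-0.2,"ry":-0.3,"rz":2.4},{"x":18,"y":-12,"z":140,"rx":-0.2,"ry":-0.3,"rz":2.4},{"x":18,"y":-12,"z":140,"rx":-0.2,"ry":-0.3,"rz":2.4}]' 0.5 60; python3 -c "
from h import *
go(480,1.7,17,-9.4)"
```

```text
time: 7.57
tcp_pos: [0.4774, 0.0036, 0.0876]
ee_rot: [0.997, -0.08, -0.003, -0.001]
contact_force: [0.1, -0.0, 0.8]
width: 0.043
go [480.    1.7  17.   -9.4] -> xyz [ 3.3  1.5 70.6] rot [-0.03  0.32  0.21] | 1.7 0.1 rows
```

```bash
python3 -m jog '[{"x":3,"y":1.5,"z":20,"rx":0,"ry":0.3,"rz":0.2},{"x":3,"y":1.5,"z":40,"rx":0,"ry":0.3,"rz":0.2},{"x":3,"y":1.5,"z":58,"rx":0,"ry":0.3,"rz":0.2},{"x":3,"y":1.5,"z":66,"rx":0,"ry":0.3,"rz":0.2},{"x":3,"y":1.5,"z":69,"rx":0,"ry":0.3,"rz":0.2},{"x":3,"y":1.5,"z":69,"rx":0,"ry":0.3,"rz":0.2},{"x":3,"y":1.5,"z":69,"rx":0,"ry":0.3,"rz":0.2}]' 0.5 60;python3 -c "
from h import *
go(480,1.7,17,-9.4)"
```

```text
time: 8.15
tcp_pos: [0.4808, 0.0021, 0.0198]
ee_rot: [0.997, -0.082, 0.001, -0.0]
contact_force: [0.6, -0.8, -0.7]
width: 0.0431
go [480.    1.7  17.   -9.4] -> xyz [-0.8  0.5  2.8] rot [-0.05 -0.09  0.04] | 0.1 0.0 rows
```

```bash
python3 -m jog '[{"x":0,"y":0.5,"z":2,"rx":0,"ry":0,"rz":0},{"x":0,"y":0.5,"z":2,"rx":0,"ry":0,"rz":0},{"x":0,"y":0.5,"z":2,"rx":0,"ry":0,"rz":0},{"x":0,"y":0.5,"z":2,"rx":0,"ry":0,"rz":0},{"x":0,"y":0.5,"z":2,"rx":0,"ry":0,"rz":0},{"x":0,"y":0.5,"z":2,"rx":0,"ry":0,"rz":0}]' 0 60
python3 -m jog '[{"x":0,"y":0,"z":-10,"rx":0,"ry":0,"rz":0},{"x":0,"y":0,"z":-35,"rx":0,"ry":0,"rz":0},{"x":0,"y":0,"z":-70,"rx":0,"ry":0,"rz":0},{"x":0,"y":0,"z":-95,"rx":0,"ry":0,"rz":0},{"x":0,"y":0,"z":-100,"rx":0,"ry":0,"rz":0}]'
python3 -c "
from h import *
go(479,-236,110,-8);from cell import *
p,d=snapshot('wrist');cv2.imwrite('pics/w6.png',p[:,:,::-1])"
```

```text
time: 8.65
tcp_pos: [0.4816, 0.0015, 0.0188]
ee_rot: [0.997, -0.082, 0.002, -0.0]
contact_force: [-1.7, 0.0, 6.5]
width: 0.0122
time: 9.07
tcp_pos: [0.4842, 0.0017, 0.1235]
ee_rot: [0.997, -0.082, 0.005, -0.0]
contact_force: [0.7, 0.4, -2.3]
width: 0.0121
go [ 479 -236  110   -8] -> xyz [ 33.4 235.4  13.6] rot [-0.07 -0.61 -1.36] | 5.7 0.2 rows
```

View pics/w6.png

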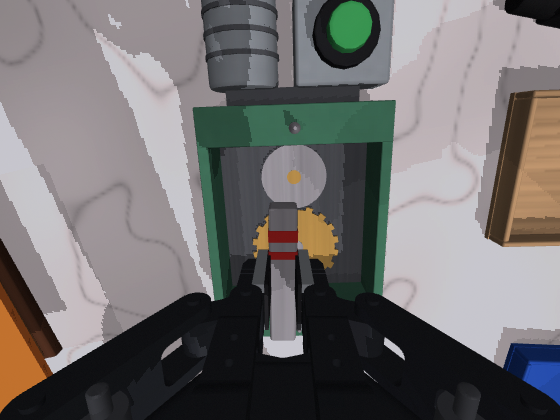

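Stamp is held level between the pads at (284,255). Now to the tray.

```bash
python3 -m jog '[{"x":33,"y":235,"z":0,"rx":0,"ry":-0.6,"rz":-1.3},{"x":33,"y":235,"z":0,"rx":0,"ry":-0.6,"rz":-1.3},{"x":33,"y":235,"z":0,"rx":0,"ry":-0.6,"rz":-1.3},{"x":33,"y":235,"z":0,"rx":0,"ry":-0.6,"rz":-1.3},{"x":33,"y":235,"z":0,"rx":0,"ry":-0.6,"rz":-1.3},{"x":33,"y":235,"z":0,"rx":0,"ry":-0.6,"rz":-1.3},{"x":33,"y":235,"z":0,"rx":0,"ry":-0.6,"rz":-1.3},{"x":33,"y":235,"z":0,"rx":0,"ry":-0.6,"rz":-1.3},{"x":33,"y":235,"z":0,"rx":0,"ry":-0.6,"rz":-1.3}]'
python3 - <<'E'
from h import *
from cell import *
go(479,-236,10,-8)
I=camera_info('wrist');p,d=snapshot('wrist');K,T=I['camera_matrix'],I['camera_from_world'];cv2.imwrite('pics/w7.png',p[:,:,::-1]);np.savez('pics/w7.npz',p=p,d=d,K=K,T=T)
C=cloud(d,K,T);Z=C[...,2];m=(Z>.015)&(Z<.035)&(np.hypot(C[...,0]-.47,C[...,1]+.28)<.15);print(rect(m,.025,K,T))
E
```

```text
time: 9.87
tcp_pos: [0.4772, -0.2348, 0.1218]
ee_rot: [0.998, -0.071, -0.001, -0.001]
contact_force: [-0.7, 1.0, -1.8]
width: 0.012
go [ 479 -236   10   -8] -> xyz [  2.2   1.2 111.8] rot [-0.13  0.13 -0.09] | 2.7 0.0 rows
(array([ 473.5, -283.1]), array([179.1, 128.5]), np.float32(81.96))
```

View pics/w7.png

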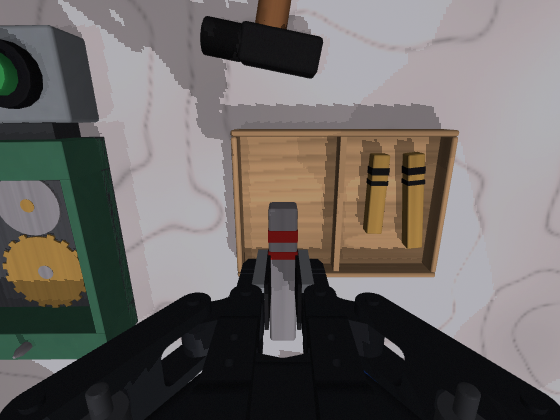

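Held stamp at (284,235), over the empty left compartment; the brass stamps at (377,195) and (413,200) are untouched.

```bash
python3 -m jog '[{"x":2.5,"y":4.5,"z":30,"rx":0,"ry":0.1,"rz":0},{"x":2.5,"y":4.5,"z":65,"rx":0,"ry":0.1,"rz":0},{"x":2.5,"y":4.5,"z":90,"rx":0,"ry":0.1,"rz":0},{"x":2.5,"y":4.5,"z":103,"rx":0,"ry":0.1,"rz":0},{"x":2.5,"y":4.5,"z":109,"rx":0,"ry":0.1,"rz":0},{"x":2.5,"y":4.5,"z":112,"rx":0,"ry":0.1,"rz":0},{"x":2.5,"y":4.5,"z":114,"rx":0,"ry":0.1,"rz":0},{"x":2.5,"y":4.5,"z":114,"rx":0,"ry":0.1,"rz":0}]'; python3 -c "
from h import *
go(479.5,-239,8.8,-8)"
```

```text
time: 10.58
tcp_pos: [0.4804, -0.2381, 0.0093]
ee_rot: [0.998, -0.069, 0.001, -0.001]
contact_force: [-0.5, -0.5, -0.7]
width: 0.0119
go [ 479.5 -239.     8.8   -8. ] -> xyz [-0.8  1.   0.5] rot [-0.11 -0.09  0.07] | 0.0 0.0 rows
```

```bash
python3 -m jog '[{"x":0,"y":0,"z":1.5,"rx":0,"ry":0,"rz":0},{"x":0,"y":0,"z":1.5,"rx":0,"ry":0,"rz":0}]'; python3 -m jog '[{"x":0,"y":0,"z":0,"rx":0,"ry":0,"rz":0},{"x":0,"y":0,"z":0,"rx":0,"ry":0,"rz":0},{"x":0,"y":0,"z":0,"rx":0,"ry":0,"rz":0},{"x":0,"y":0,"z":-10,"rx":0,"ry":0,"rz":0},{"x":0,"y":0,"z":-35,"rx":0,"ry":0,"rz":0},{"x":0,"y":0,"z":-70,"rx":0,"ry":0,"rz":0},{"x":0,"y":0,"z":-110,"rx":0,"ry":0,"rz":0},{"x":0,"y":0,"z":-145,"rx":0,"ry":0,"rz":0},{"x":0,"y":0,"z":-170,"rx":0,"ry":0,"rz":0}]' 0.4
python3 - <<'E'
from h import *
from cell import *
go(446,110,200,0);go(446,297,200,4.4)
I=camera_info('wrist');p,d=snapshot('wrist');K,T=I['camera_matrix'],I['camera_from_world'];cv2.imwrite('pics/w8.png',p[:,:,::-1])
C=cloud(d,K,T);Z=C[...,2];m=(Z>.0125)&(Z<.024)&(np.hypot(C[...,0]-.48,C[...,1]+.239)<.05)&(hsv(p)[...,1]<60);print(rect(m,.019,K,T),np.percentile(Z[m],[5,50,95]))
E
```

```text
time: 10.75
tcp_pos: [0.4817, -0.2386, 0.009]
ee_rot: [0.998, -0.069, 0.002, -0.0]
contact_force: [-0.6, -0.8, -1.2]
width: 0.012
time: 11.5
tcp_pos: [0.4822, -0.2388, 0.1831]
ee_rot: [0.998, -0.069, 0.004, 0.0]
contact_force: [0.5, -0.8, -0.3]
width: 0.0338
go [446 110 200   0] -> xyz [ -83.5 -340.5  -17.7] rot [ 0.06 -0.45 -7.89] | 8.4 1.1 rows
go [446.  297.  200.    4.4] -> xyz [-109.2 -525.8  -17.9] rot [  0.07  -0.45 -12.29] | 12.9 1.7 rows
(array([ 467.1, -236.6]), array([46.3, 12.9]), np.float32(-7.56)) [0.01791518 0.01913682 0.02029501]
```

View pics/w8.png

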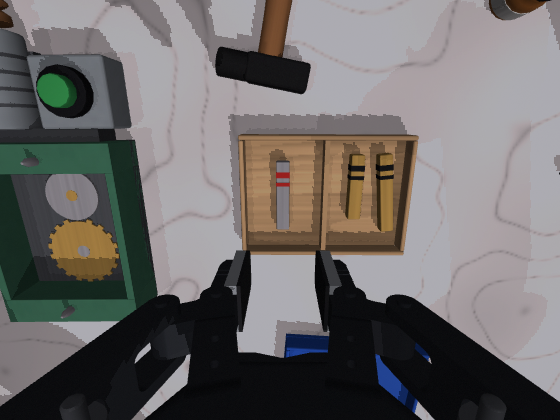

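Stamp lies flat in the empty compartment at (283,195), top at 19 mm. Back to the cover.

```bash
python3 -m jog '[{"x":-109,"y":-526,"z":-15,"rx":0,"ry":-0.4,"rz":-12.3},{"x":-109,"y":-526,"z":-15,"rx":0,"ry":-0.4,"rz":-12.3},{"x":-109,"y":-526,"z":-15,"rx":0,"ry":-0.4,"rz":-12.3},{"x":-109,"y":-526,"z":-15,"rx":0,"ry":-0.4,"rz":-12.3},{"x":-109,"y":-526,"z":-15,"rx":0,"ry":-0.4,"rz":-12.3},{"x":-109,"y":-526,"z":-15,"rx":0,"ry":-0.4,"rz":-12.3},{"x":-109,"y":-526,"z":-15,"rx":0,"ry":-0.4,"rz":-12.3},{"x":-109,"y":-526,"z":-15,"rx":0,"ry":-0.4,"rz":-12.3},{"x":-109,"y":-526,"z":-15,"rx":0,"ry":-0.4,"rz":-12.3},{"x":-109,"y":-526,"z":-15,"rx":0,"ry":-0.4,"rz":-12.3}]' 0.7 90
python3 -m jog '[{"x":-29,"y":-133,"z":0,"rx":0,"ry":0,"rz":0},{"x":-29,"y":-133,"z":0,"rx":0,"ry":0,"rz":0},{"x":-29,"y":-133,"z":0,"rx":0,"ry":0,"rz":0}]'
python3 - <<'E'
from h import *
from cell import *
go(446.2,297.3,200,4.4)
E
```

```text
time: 12.38
tcp_pos: [0.4553, 0.1787, 0.1953]
ee_rot: [0.999, 0.038, 0.004, 0.003]
contact_force: [1.2, -1.1, 0.0]
width: 0.0597
time: 12.63
tcp_pos: [0.4191, 0.2983, 0.1948]
ee_rot: [0.999, 0.038, 0.004, 0.003]
contact_force: [1.3, -0.2, 0.1]
width: 0.0596
go [446.2 297.3 200.    4.4] -> xyz [27.   3.1 -5. ] rot [ 0.36 -0.43 -0.02] | 0.7 0.1 rows
```

```bash
python3 -m jog '[{"x":27,"y":3,"z":0,"rx":0.3,"ry":-0.4,"rz":0},{"x":27,"y":3,"z":20,"rx":0.3,"ry":-0.4,"rz":0},{"x":27,"y":3,"z":50,"rx":0.3,"ry":-0.4,"rz":0},{"x":27,"y":3,"z":75,"rx":0.3,"ry":-0.4,"rz":0},{"x":27,"y":3,"z":80,"rx":0.3,"ry":-0.4,"rz":0},{"x":27,"y":3,"z":80,"rx":0.3,"ry":-0.4,"rz":0}]'
python3 - <<'E'
from h import *
from cell import *
go(446.2,297.3,74,4.4)
I=camera_info('wrist');p,d=snapshot('wrist');K,T=I['camera_matrix'],I['camera_from_world'];np.savez('pics/w9.npz',p=p,d=d,K=K,T=T);h=hsv(p)
o=((h[...,0]<16)&(h[...,1]>170)).astype(np.uint8);o=cv2.morphologyEx(o,cv2.MORPH_CLOSE,np.ones((25,25)))
C=cloud(d,K,T);m=(C[...,2]>.09)&(C[...,2]<.11)&(h[...,2]<80)&(o>0);print("handle",rect(m,.098,K,T))
E
python3 tilt.py pics/w9.npz
```

```text
time: 13.13
tcp_pos: [0.4454, 0.2961, 0.1138]
ee_rot: [0.999, 0.038, -0.001, 0.001]
contact_force: [-0.8, -0.0, 0.5]
width: 0.06
go [446.2 297.3  74.    4.4] -> xyz [ 1.  -1.3 39.8] rot [0.15 0.17 0.01] | 1.0 0.0 rows
handle (array([446.8, 297. ]), array([73. , 13.7]), np.float32(4.98))
cover z mean 0.0662 slope deg x,y [-0.06 -0.05]
```

```bash
python3 -m jog '[{"x":0.8,"y":-1.2,"z":15,"rx":0.1,"ry":0.1,"rz":0},{"x":0.8,"y":-1.2,"z":30,"rx":0.1,"ry":0.1,"rz":0},{"x":0.8,"y":-1.2,"z":38,"rx":0.1,"ry":0.1,"rz":0},{"x":0.8,"y":-1.2,"z":40,"rx":0.1,"ry":0.1,"rz":0},{"x":0.8,"y":-1.2,"z":40,"rx":0.1,"ry":0.1,"rz":0},{"x":0.8,"y":-1.2,"z":40,"rx":0.1,"ry":0.1,"rz":0}]'
python3 -c "
from h import *
go(446.2,297.3,74,4.4)"
```

```text
time: 13.68
tcp_pos: [0.4478, 0.2988, 0.0764]
ee_rot: [0.999, 0.038, 0.001, -0.001]
contact_force: [0.1, 0.5, 0.0]
width: 0.0598
go [446.2 297.3  74.    4.4] -> xyz [-1.7  1.4  2.4] rot [-0.07 -0.16  0.01] | 0.1 0.0 rows
```

```bash
python3 -m jog '[{"x":-1.6,"y":1.4,"z":2,"rx":0,"ry":-0.1,"rz":0},{"x":-1.6,"y":1.4,"z":2,"rx":0,"ry":-0.1,"rz":0},{"x":-1.6,"y":1.4,"z":2,"rx":0,"ry":-0.1,"rz":0}]'
python3 -m jog '[{"x":0,"y":0,"z":0,"rx":0,"ry":0,"rz":0},{"x":0,"y":0,"z":0,"rx":0,"ry":0,"rz":0},{"x":0,"y":0,"z":0,"rx":0,"ry":0,"rz":0},{"x":0,"y":0,"z":0,"rx":0,"ry":0,"rz":0},{"x":0,"y":0,"z":0,"rx":0,"ry":0,"rz":0},{"x":0,"y":0,"z":0,"rx":0,"ry":0,"rz":0},{"x":0,"y":0,"z":0,"rx":0,"ry":0,"rz":0}]' 0 90
python3 -c "
from h import *
go(446.2,297.3,74,4.4)"
```

```text
time: 13.93
tcp_pos: [0.4465, 0.2973, 0.0749]
ee_rot: [0.999, 0.038, 0.001, -0.001]
contact_force: [0.3, 0.3, 0.6]
width: 0.0599
time: 14.52
tcp_pos: [0.4465, 0.2974, 0.0752]
ee_rot: [0.999, 0.038, 0.001, -0.001]
contact_force: [-1.8, -1.3, 6.3]
width: 0.012
go [446.2 297.3  74.    4.4] -> xyz [-0.4  0.1  1.2] rot [-0.08 -0.1   0.01] | 0.0 0.0 rows
```

```bash
python3 -m jog '[{"x":0,"y":0,"z":-8,"rx":0,"ry":0,"rz":0},{"x":0,"y":0,"z":-20,"rx":0,"ry":0,"rz":0},{"x":0,"y":0,"z":-45,"rx":0,"ry":0,"rz":0},{"x":0,"y":0,"z":-70,"rx":0,"ry":0,"rz":0},{"x":0,"y":0,"z":-85,"rx":0,"ry":0,"rz":0},{"x":0,"y":0,"z":-85,"rx":0,"ry":0,"rz":0}]'
python3 -c "
from h import *
import pickle;s=pickle.load(open('home.pkl','rb'));print(R.from_quat(s['ee_rot']).as_euler('ZYX',degrees=True))
go(474.9,-7.6,150,-7.35)"
```

```text
time: 15.02
tcp_pos: [0.4483, 0.299, 0.1641]
ee_rot: [0.999, 0.039, 0.004, -0.002]
contact_force: [0.3, 0.8, -3.1]
width: 0.0123
[-7.37277203e+00 -3.34758794e-02 -1.79835494e+02]
go [474.9  -7.6 150.   -7.4] -> xyz [  2.8 307.8  12.9] rot [-0.28 -0.42 11.77] | 7.4 1.6 rows
```

```bash
python3 -m jog '[{"x":2.8,"y":308,"z":13,"rx":-0.3,"ry":-0.4,"rz":11.8},{"x":2.8,"y":308,"z":13,"rx":-0.3,"ry":-0.4,"rz":11.8},{"x":2.8,"y":308,"z":13,"rx":-0.3,"ry":-0.4,"rz":11.8},{"x":2.8,"y":308,"z":13,"rx":-0.3,"ry":-0.4,"rz":11.8},{"x":2.8,"y":308,"z":13,"rx":-0.3,"ry":-0.4,"rz":11.8},{"x":2.8,"y":308,"z":13,"rx":-0.3,"ry":-0.4,"rz":11.8},{"x":2.8,"y":308,"z":13,"rx":-0.3,"ry":-0.4,"rz":11.8},{"x":2.8,"y":308,"z":13,"rx":-0.3,"ry":-0.4,"rz":11.8},{"x":2.8,"y":308,"z":13,"rx":-0.3,"ry":-0.4,"rz":11.8},{"x":2.8,"y":308,"z":13,"rx":-0.3,"ry":-0.4,"rz":11.8}]'
python3 -c "
from h import *
go(474.9,-7.6,90,-7.37)"
```

```text
time: 15.85
tcp_pos: [0.4743, -0.009, 0.1492]
ee_rot: [0.998, -0.066, -0.0, 0.0]
contact_force: [0.7, 0.9, -2.6]
width: 0.0125
go [474.9  -7.6  90.   -7.4] -> xyz [ 0.5 -1.5 59.2] rot [ 0.01  0.06 -0.2 ] | 1.4 0.0 rows
```

```bash
python3 -m jog '[{"x":0.5,"y":-1.5,"z":25,"rx":0,"ry":0,"rz":-0.2},{"x":0.5,"y":-1.5,"z":45,"rx":0,"ry":0,"rz":-0.2},{"x":0.5,"y":-1.5,"z":57,"rx":0,"ry":0,"rz":-0.2},{"x":0.5,"y":-1.5,"z":57,"rx":0,"ry":0,"rz":-0.2},{"x":0.5,"y":-1.5,"z":57,"rx":0,"ry":0,"rz":-0.2},{"x":0.5,"y":-1.5,"z":57,"rx":0,"ry":0,"rz":-0.2}]'
python3 -c "
from h import *
from cell import *
go(474.9,-7.6,80,-7.37)
I=camera_info('wrist');p,d=snapshot('wrist');np.savez('pics/w10.npz',p=p,d=d,K=I['camera_matrix'],T=I['camera_from_world']);cv2.imwrite('pics/w10.png',p[:,:,::-1])"; python3 tilt.py pics/w10.npz
```

```text
time: 16.35
tcp_pos: [0.4756, -0.0065, 0.0929]
ee_rot: [0.998, -0.064, 0.0, -0.0]
contact_force: [0.9, 0.7, -2.7]
width: 0.0124
go [474.9  -7.6  80.   -7.4] -> xyz [-0.5  1.1 12.9] rot [-0.02  0.    0.09] | 0.3 0.0 rows
cover z mean 0.0838 slope deg x,y [-0.16 -0.09]
```

View pics/w10.png

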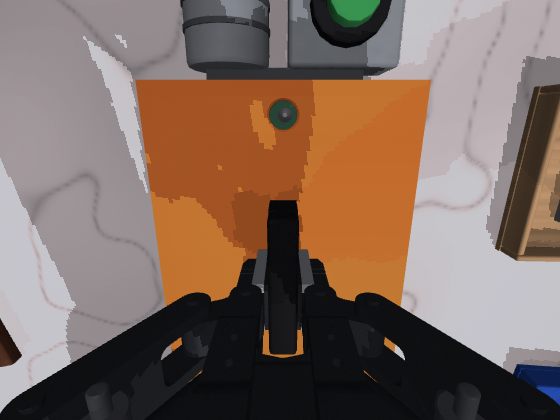

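The hole at (283,113) is centred on the pin at (284,115). Lowering.

```bash
python3 -m jog '[{"x":-0.5,"y":1,"z":5,"rx":0,"ry":0,"rz":0},{"x":-0.5,"y":1,"z":10,"rx":0,"ry":0,"rz":0},{"x":-0.5,"y":1,"z":15,"rx":0,"ry":0,"rz":0},{"x":-0.5,"y":1,"z":19,"rx":0,"ry":0,"rz":0},{"x":-0.5,"y":1,"z":22,"rx":0,"ry":0,"rz":0},{"x":-0.5,"y":1,"z":24,"rx":0,"ry":0,"rz":0}]'
python3 -c "
from h import *
go(474.9,-7.6,67.2,-7.37)"
```

```text
time: 16.9
tcp_pos: [0.4749, -0.0078, 0.0686]
ee_rot: [0.998, -0.064, -0.0, -0.0]
contact_force: [-0.9, -0.5, -3.2]
width: 0.012
go [474.9  -7.6  67.2  -7.4] -> xyz [ 0.  -0.2  1.4] rot [-0.01  0.01  0.05] | 0.0 0.0 rows
```

```bash
python3 -m jog '[{"x":0,"y":0,"z":2,"rx":0,"ry":0,"rz":0},{"x":0,"y":0,"z":3.5,"rx":0,"ry":0,"rz":0},{"x":0,"y":0,"z":3.5,"rx":0,"ry":0,"rz":0}]'
```

```text
time: 17.15
tcp_pos: [0.475, -0.0078, 0.0671]
ee_rot: [0.998, -0.064, -0.0, 0.001]
contact_force: [-9.5, 0.2, 25.7]
width: 0.012
```

```bash
python3 -m jog '[{"x":0,"y":0,"z":0,"rx":0,"ry":0,"rz":0},{"x":0,"y":0,"z":0,"rx":0,"ry":0,"rz":0},{"x":0,"y":0,"z":0,"rx":0,"ry":0,"rz":0},{"x":0,"y":0,"z":0,"rx":0,"ry":0,"rz":0},{"x":0,"y":0,"z":-10,"rx":0,"ry":0,"rz":0},{"x":0,"y":0,"z":-30,"rx":0,"ry":0,"rz":0},{"x":0,"y":0,"z":-65,"rx":0,"ry":0,"rz":0},{"x":0,"y":0,"z":-100,"rx":0,"ry":0,"rz":0},{"x":0,"y":0,"z":-105,"rx":0,"ry":0,"rz":0},{"x":0,"y":0,"z":-105,"rx":0,"ry":0,"rz":0}]' 0.7
python3 - <<'E'
from h import *
from cell import *
I=camera_info('wrist');p,d=snapshot('wrist');K,T=I['camera_matrix'],I['camera_from_world'];np.savez('pics/w11.npz',p=p,d=d,K=K,T=T);h=hsv(p)
o=((h[...,0]<16)&(h[...,1]>170)).astype(np.uint8);o=cv2.morphologyEx(o,cv2.MORPH_CLOSE,np.ones((25,25)))
print("cover",rect(o,.058,K,T));C=cloud(d,K,T)
m=(h[...,0]>45)&(h[...,0]<80)&(h[...,1]>130);m[95:]=0;z=np.median(C[...,2][m]);print("button",z,rect(m,z,K,T))
go(606.4,-60.3,120,-7.4);go(606.4,-60.3,90,-7.4)
E
python3 tilt.py pics/w11.npz
```

```text
time: 17.98
tcp_pos: [0.4772, -0.0077, 0.175]
ee_rot: [0.998, -0.064, 0.003, 0.001]
contact_force: [-0.6, -0.2, -0.7]
width: 0.0599
cover (array([474.,  -8.]), array([189.1, 139.4]), np.float32(-7.24))
button 0.05975542738771688 (array([606.4, -60.5]), array([28.7, 27. ]), np.float32(-28.19))
go [606.4 -60.3 120.   -7.4] -> xyz [136.1  35.2  53.6] rot [ 0.13 -0.15  0.07] | 3.6 0.0 rows
go [606.4 -60.3  90.   -7.4] -> xyz [136.   35.1  83.6] rot [ 0.13 -0.15  0.07] | 3.9 0.0 rows
cover z mean 0.0582 slope deg x,y [-0.08 -0.05]
```

Cover is fully home (top at 58.2 mm, slope under 0.1°). Now the button, fingers shut.

```bash
python3 -m jog '[{"x":136,"y":35,"z":0,"rx":0.1,"ry":-0.1,"rz":0},{"x":136,"y":35,"z":0,"rx":0.1,"ry":-0.1,"rz":0},{"x":136,"y":35,"z":0,"rx":0.1,"ry":-0.1,"rz":0},{"x":136,"y":35,"z":30,"rx":0.1,"ry":-0.1,"rz":0},{"x":136,"y":35,"z":65,"rx":0.1,"ry":-0.1,"rz":0},{"x":136,"y":35,"z":84,"rx":0.1,"ry":-0.1,"rz":0},{"x":136,"y":35,"z":84,"rx":0.1,"ry":-0.1,"rz":0},{"x":136,"y":35,"z":84,"rx":0.1,"ry":-0.1,"rz":0}]' 0 40
python3 -c "
from h import *
go(606.4,-60.3,65,-7.4)"
```

```text
time: 18.7
tcp_pos: [0.6041, -0.0597, 0.087]
ee_rot: [0.998, -0.064, -0.002, -0.0]
contact_force: [-0.3, -0.1, 1.0]
width: -0.0001
go [606.4 -60.3  65.   -7.4] -> xyz [ 2.5  0.3 22. ] rot [0.01 0.29 0.11] | 0.5 0.0 rows
```

```bash
python3 -m jog '[{"x":2,"y":0,"z":12,"rx":0,"ry":0.2,"rz":0},{"x":2,"y":0,"z":22,"rx":0,"ry":0.2,"rz":0},{"x":2,"y":0,"z":27,"rx":0,"ry":0.2,"rz":0},{"x":2,"y":0,"z":30,"rx":0,"ry":0.2,"rz":0},{"x":2,"y":0,"z":32,"rx":0,"ry":0.2,"rz":0},{"x":2,"y":0,"z":33,"rx":0,"ry":0.2,"rz":0},{"x":2,"y":0,"z":33,"rx":0,"ry":0.2,"rz":0}]'
```

```text
time: 19.28
tcp_pos: [0.6057, -0.06, 0.0545]
ee_rot: [0.998, -0.064, -0.001, 0.0]
contact_force: [-2.7, -0.2, 5.0]
width: -0.0001
```

```bash
python3 -m jog '[{"x":0,"y":0,"z":2,"rx":0,"ry":0,"rz":0},{"x":0,"y":0,"z":3,"rx":0,"ry":0,"rz":0},{"x":0,"y":0,"z":3,"rx":0,"ry":0,"rz":0}]'
```

```text
time: 19.53
tcp_pos: [0.6058, -0.0599, 0.0539]
ee_rot: [0.998, -0.064, -0.001, 0.001]
contact_force: [-8.8, 0.5, 17.5]
width: 0.0002
```

Force rose from 5 to 17.5 N at 53.9 mm, so the button has bottomed. Releasing and retreating.

```bash
python3 -m jog '[{"x":0,"y":0,"z":-10,"rx":0,"ry":0,"rz":0},{"x":0,"y":0,"z":-30,"rx":0,"ry":0,"rz":0},{"x":0,"y":0,"z":-65,"rx":0,"ry":0,"rz":0},{"x":0,"y":0,"z":-100,"rx":0,"ry":0,"rz":0},{"x":-60,"y":0,"z":-135,"rx":0,"ry":0,"rz":0},{"x":-95,"y":0,"z":-150,"rx":0,"ry":0,"rz":0},{"x":-120,"y":0,"z":-150,"rx":0,"ry":0,"rz":0},{"x":-120,"y":0,"z":-150,"rx":0,"ry":0,"rz":0},{"x":-120,"y":0,"z":-150,"rx":0,"ry":0,"rz":0}]'
python3 - <<'E'
from h import *
from cell import *
I=camera_info('wrist');p,d=snapshot('wrist');K,T=I['camera_matrix'],I['camera_from_world'];np.savez('pics/w12.npz',p=p,d=d,K=K,T=T);h=hsv(p)
C=cloud(d,K,T);m=(h[...,0]>45)&(h[...,0]<80)&(h[...,1]>130)&(np.hypot(C[...,0]-.606,C[...,1]+.06)<.03);z=np.median(C[...,2][m]);print("button z",z,rect(m,z,K,T))
q,_=snapshot('scene');a=cv2.resize(q,(500,375));b=cv2.resize(p,(300,225));o=np.zeros((600,500,3),np.uint8);o[:375]=a;o[375:,:300]=b
cv2.imwrite('pics/end.png',o[:,:,::-1])
f=np.load("pics/scene0.npz")["p"].astype(int);print(get_state()["contact_force"])
E
python3 tilt.py pics/w12.npz
```

```text
time: 20.28
tcp_pos: [0.4853, -0.0447, 0.2052]
ee_rot: [0.998, -0.063, 0.0, 0.002]
contact_force: [-0.3, -0.4, 0.9]
width: -0.0001
button z 0.059782592046905614 (array([606.7, -61.1]), array([27.8, 26.8]), np.float32(-28.17))
[ 0.40706868  0.45135817 -0.48109478]
cover z mean 0.0581 slope deg x,y [-0.07 -0.05]
```

View pics/end.png

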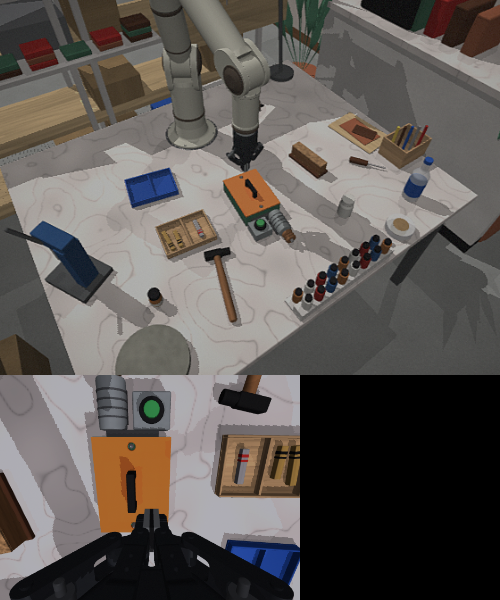

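The final view shows the cover home at (250,190) with the button up at (260,223). The stamp is in the tray at (196,228), and the bystanders are where they started.

```bash
python3 -c "
from cell import *
sign_off()"
```

```text
the job is handed in; nothing more can be done
```

The job is done and handed in at about 20 s, well inside the 72 s limit. I parked the cover level on the rest, laid the stamp flat in the tray's empty compartment, put the cover back on its pins and let go, then pressed the start button.

- **Cover:** its top is at 58.1 mm with slope under 0.1°, which matches fully seated on the rim. The hole at the +x end was checked over its pin before lowering. Releasing it didn't shift it.
- **Stamp:** its top measured 19 mm, so it is flat on the tray floor. The fingers hid part of its length in that measurement, but the picture showed it lying wholly inside the compartment.
- **Button:** it went down about 6 mm and the force rose from 5 to 17.5 N, so it reached the bottom. It then came back up to 59.8 mm.
- **Bystanders:** by eye they are all where they started. I didn't measure their positions.

The highest contact force I read was about 27 N, when seating the cover. No check failed. The cameras disagreed by a few millimetres on tray and rest positions, which I settled with closer wrist-camera views.

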